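Hold the instrument case's lid at its balance point for refitting the stay

TASK

The screw of this instrument case's lid stay has come out, and the lid is lying back on its hinge stops. First shut the pocket balance's hinged box in the case, pressing the cover down until its edge meets the lower half all along; then grip the case lid by its free edge, bring it up to the point where it balances over its hinge, and finish while still gripping it there, at rest and falling neither way, so that I can put the screw back. Never let the lid come down towards the kit, and leave the other things where they are.

Things in the scene. Friction and masses are not known exactly. Their poses are not given: they have to be found in the camera images.
- case: Open case, aluminium edges, black sides, foam inside; base 340 x 240 mm, rim 75 mm up, walls 6 mm, fixed. Origin: centre of underside; x along the hinge, +y from hinge to front, z up. Foam top 55 mm up; two pockets (centres x -78 and +78, y +8 mm) hold the pocket balance and a carton, either way round; a pen lies in a trough at y 66 to 92 mm. Bail handle 34 mm out from the front face, 40 mm up.
- lid (a joint): Case lid's hinge, free-turning (0.65 to 0.85 kg). 0 closed, 1.571 rim plane upright, 1.95 lying back on its stops (starts there). The lid's centre of mass lies 120 mm from the hinge and 21.4 mm from the rim plane towards the outer panel: it balances at 1.394 rad, tilted 10 degrees from upright towards the case, and falls away, shut or back, on either side of that.
- lid_edge (a point): Middle of the free edge of the lid (shell 340 along the hinge x 240 x 36 mm deep, foam-filled), halfway through its depth: 240 mm from the hinge, 18 mm to rim plane and to outer panel. x along the hinge, +y from hinge to free edge, z out through the outer panel. Clear to grip 95 mm either way along x, then small latches. Rim strip 14 mm wide; foam inside it 6 mm lower.
- lid_hinge (a point): Middle of the lid's hinge line, on the base's rim (level with the rim plane of the closed lid). Axes as the case.
- balance: Pocket balance in a grey hinged box, pressed (fixed) into one of the pockets: lower half 130 (x) x 76 (y) x 28 mm with a steel pan and keys below its edge. Origin: centre of its underside, 28 mm above the bench; axes as the case. Its top edge, where the halves meet, is 56 mm above the bench, 1 mm above the foam.
- cover (a joint): Hinge of the balance box's cover (hollow shell 130 x 76 x 16 mm, 50 g) on the back (-y) long edge of the lower half. 0 shut, edges meeting (top then 72 mm above the bench); 1.57 upright; up to 1.9 open. Starts at 1.3 to 1.75. Stiff (0.035 N m): it stays where it is left and must be moved all the way and pressed shut.
- cover_edge (a point): Middle of the cover's free long edge, on its outer face; 76 mm from the hinge and 16 mm from the plane where the halves meet. Axes: x along the hinge, +y from hinge to free edge, z out through the outer face.
- cover_hinge (a point): Middle of the cover's hinge line, 56 mm above the bench. Axes as the case.
- refill: Bystander: white and green carton 126 x 72 x 44 mm, loose in the other pocket. Origin: centre of its underside.
- pen: Bystander: white marker pen with a black cap, 155 mm long, 17 mm thick, lying along x in the front trough. Origin: middle of its length, on its underside.
- carton: Bystander: white and green carton 110 x 75 x 65 mm on the bench. Origin: centre of its underside.
- tube: Bystander: small clear bottle with a red cap, 28 mm across, 70 mm tall, standing on the bench. Origin: centre of its underside.
- driver: Bystander: screwdriver 160 mm long lying on the bench behind the case. Origin: about the middle of its underside.
- dish: Bystander: small white dish 70 mm across, 14 mm high, on the bench behind the case. Origin: centre of its underside.
- wash: Bystander: white bottle with a blue cap, 68 mm across, 160 mm tall, on the bench. Origin: centre of its underside.

How it is judged (in metres and radians):
On the way, in this order (a step that is already met when the one before it is completed fails the run):
1. the pocket balance's box is shut, its halves edge to edge, and the robot is off it (value of joint cover below 0.045 rad and contact force between the arm and balance below 0.05 N), for 0.2 s.
2. the case lid is gripped at its balance point and still (value of joint lid between 1.329 and 1.459 rad and velocity of joint lid between -0.06 and 0.06 rad/s and contact force between the fingers and lid above 2 N), for 0.3 s.
At the end, for the whole second after the job is handed in: Case lid within 0.065 rad of its balance point (1.394), slower than 0.06 rad/s, gripped by the fingers with over 2 N; balance box shut within 0.045 rad (3 mm at its edge), the robot off it; no bystander moved 30 mm (carton in the case 20 mm), bottles standing (all of step 1 and all of step 2 and distance of refill from where it was at the start of the episode below 0.02 m and distance of each of pen, carton, tube, driver, dish, wash from where it was at the start of the episode below 0.03 m and angle between each of tube, wash's own z axis and vertical below 0.3 rad); the arm keeps its last pose, push and grip.
It fails at once if the lid comes down towards the kit (below 1.1 rad) (value of joint lid below 1.1 rad).
It fails at once if a bystander is moved or knocked over (distance of refill from where it was at the start of the episode above 0.02 m or distance of any of pen, carton, tube, driver, dish, wash from where it was at the start of the episode above 0.03 m or angle between any of tube, wash's own z axis and vertical above 0.3 rad).
It also fails if it takes over 58 s, if anything falls off the work surface, if the arm or the gripper's body presses on something with over 40 N, if the wrist force passes 120 N, or if a joint passes its speed limit or range.

ROBOT

A 6-joint arm with a two-finger parallel gripper is mounted at the origin on the work surface. World frame = base frame: x ahead of the robot, y to its left, z up, the work surface at z = 0. Lengths are in mm, angles in rad, forces in N, time in s.
With the tool pointing down it reaches from about 300 to 775 mm from the base axis. Payload 14.6 kg.
Tool frame: the origin (TCP) lies at the very end of the fingers, on their centre line; the grasp point (between the pads) lies 19 mm behind it; z points along the fingers, y is the line along which they close (so a half turn about z gives the same grasp; the last joint's range is limited). The gripper opens to 94 mm and grips with 3 to 60 N. Pads are 16 mm wide; open, the fingers measure 119 mm over their backs; the gripper's body (75 mm by 177 mm) begins 78 mm behind the grasp point.
Start: joints at [-1.183, 0.3, 1.521, -0, 1.321, -0.067], TCP at [241.597, -494.085, 205.446] pointing down, gripper open.
Joint ranges: [-3.03, 3.03], [-0.79, 2.21], [0.23, 2.52], [-1.04, 4.18], [0, 3.07], [-2.55, 2.55]. Speed limits (rad/s): [2.22, 2.22, 2.57, 3.14, 3.14, 3.14].

INTERFACE

Orientations are given as [roll, pitch, yaw] about the fixed x, y, z axes, in that order (R = Rz(yaw) Ry(pitch) Rx(roll)).
In Python, from cell import manip gives the robot as it stands. The module is installed in compiled form; this text tells all that it offers.
- The arm moves only by the shell command python3 -m inch 'ROWS' [FORCE]. ROWS is JSON, a list of rows, each an object of numbers: "gripper": the opening, from 0 (shut) to 1 (fully open); "dx", "dy", "dz": the shift along the world's x, y, z in m; "wx", "wy", "wz": the turn, a rotation vector about the world's x, y, z in degrees. A call has exactly 5 rows; each row is the pose to reach, as a shift and turn from the pose commanded when the call began; what a row does not reach only later rows make up. A row lasts 1/12 s, in which the tool goes at most 41.7 mm and 7.16 degrees, less where a joint would pass 70% of its speed; a pose out of reach is approached as far as the arm can. A call with a gripper value outside its range is refused whole. The fingers move at their own pace and stop on an object; FORCE is the grip in N (left out, the last holds). Time passes only in rows, so rows that repeat a pose let the fingers close, or fill a call up. It gives the time, the measured TCP pose, the force, the opening and the grip force at its end, in the units of the state.
- manip.read_state(): the state, without advancing time (a new reading comes with each control period).
- manip.camera(name): name is "scene" or "top" or "wrist"; returns the picture (384x512x3 uint8, blue, green, red); there is no depth.
- manip.camera_info(name): a dict with "camera_matrix" (3x3 intrinsics, pixels), "R" (3x3) and "t" (3): a world point X has camera coordinates R X + t; the wrist camera has in their place "tool_from_camera" (4x4, takes a point from camera to tool coordinates, whose origin is the TCP and whose axes are the flange's). Camera axes: x right, y down, z forward; pixel columns grow to the right and rows downward; lengths in mm; the calibration is good to about 2 mm. A picture is of the moment at which its call begins: read the wrist's pose just before it. camera_info takes no time and is no camera call.
- manip.sign_off(): hands the job in; it is judged then, once.
The state is a dict: "clock": time; "joints": joint angles; "qd": joint speeds; "effort": joint torques, N m; "eef_pos": TCP position; "eef_rot": TCP orientation; "wrist_force": force on the tool from outside, world axes, zero at the start; "moment": the same for the moment, N m; "finger_gap": finger opening in mm; "finger_force": force on a finger pad.
Only numpy, scipy, OpenCV 4.12 (cv2) and the standard library are available. Lean on these libraries where they do the work, as an engineer would, in place of code of your own. Each camera call takes 0.05 s, during which the arm holds its last target. There are 200 camera calls.

## Working session

There is one attempt and no reset: what is moved stays moved. The work goes in short steps, Python scripts to look and compute and a shell command to move; the robot and the scene stay as the last step left them, time stands still between calls to the robot, and variables do not carry over. Pictures are saved under pics/ and viewed, at most 10 in all, crops included, and the job is handed in when it is done.

```bash
mkdir -p pics; python3 - <<'E'
from cell import manip
import cv2,numpy as np
s=manip.read_state();print(s)
for n in("scene","top"):
    cv2.imwrite(f"pics/{n}0.png",manip.camera(n))
    i=manip.camera_info(n);print(n,i)
print(manip.camera_info("wrist"))
E
```

```text
{'clock': 0.0, 'joints': array([-1.18260740e+00,  3.00456445e-01,  1.52158440e+00, -2.26212595e-05,
        1.32069377e+00, -6.65770252e-02]), 'qd': array([-0.00206328, -0.00180266, -0.00080252, -0.00102451,  0.00020262,
       -0.00092644]), 'effort': array([ 2.17616471e-03, -5.31791389e+01, -3.52732801e+01,  7.08642486e-02,
        2.43728334e-02, -1.34745628e-04]), 'eef_pos': array([ 241.49222804, -493.85445832,  204.89296415]), 'eef_rot': array([-3.14045176e+00, -5.41098484e-05,  4.54771537e-01]), 'wrist_force': array([ 0.12784626, -0.10635134, -0.03443758]), 'moment': array([ 0.0335973 , -0.00069572, -0.05160672]), 'finger_force': 0.0, 'finger_gap': 93.95634445919224}
scene {'camera_matrix': array([[423.5601063 ,   0.        , 251.01708356],
       [  0.        , 423.5601063 , 193.34775677],
       [  0.        ,   0.        ,   1.        ]]), 'R': array([[ 0.28759828,  0.95765973, -0.01323145],
       [ 0.61970822, -0.19660467, -0.75980808],
       [-0.73023897,  0.21031986, -0.65001277]]), 't': array([-161.81909826, -248.10650381, 1420.13842237])}
top {'camera_matrix': array([
[... 192 characters left out ...]
452933],
       [-0.99017002, -0.00680171, -0.13970354],
       [ 0.13982753, -0.02381234, -0.98988951]]), 't': array([   2.88877758,  541.97539773, 1126.70758908])}
{'camera_matrix': array([[283.88416492,   0.        , 261.50359064],
       [  0.        , 283.88416492, 198.44470369],
       [  0.        ,   0.        ,   1.        ]]), 'tool_from_camera': array([[ 1.04244631e-03, -9.72183804e-01, -2.34216918e-01,
         6.80656144e+01],
       [ 9.99999025e-01,  1.23104999e-03, -6.59053892e-04,
        -2.03551998e-01],
       [ 9.29054255e-04, -2.34216003e-01,  9.72184139e-01,
        -1.78864571e+02],
       [ 0.00000000e+00,  0.00000000e+00,  0.00000000e+00,
         1.00000000e+00]])}
```

View pics/scene0.png

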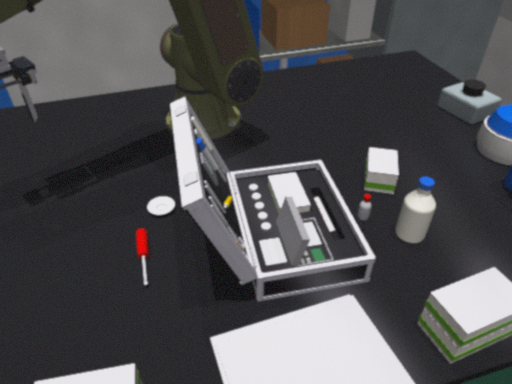

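View pics/top0.png

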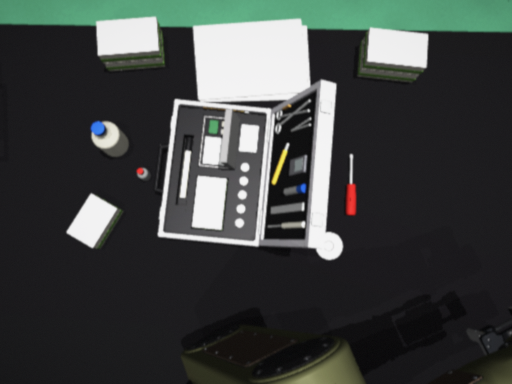

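The case front faces world +y and the hinge is on the −y side. Top-view rim corners are at about (177,101), (271,108), (260,245) and (160,237). The cover stands open at (226,138), in the pocket furthest from the robot.

```bash
cat > h.py <<'E'
from cell import manip
import cv2,numpy as np
from scipy.spatial.transform import Rotation as Rn
def cam(n):
    i=manip.camera_info(n)
    if n!="wrist": return i["camera_matrix"],i["R"],i["t"]
    s=manip.read_state();T=i["tool_from_camera"];Rt=Rn.from_euler("xyz",s["eef_rot"]).as_matrix()
    R=(Rt@T[:3,:3]).T;c=Rt@T[:3,3]+s["eef_pos"];return i["camera_matrix"],R,-R@c
def ray(c,u,v,z):
    K,R,t=c;d=R.T@np.linalg.solve(K,[u,v,1.]);o=-R.T@t;return o+d*(z-o[2])/d[2]
def proj(c,X):
    K,R,t=c;p=K@(R@np.asarray(X,float)+t);return p[:2]/p[2]
E
python3 - <<'E'
from h import *
im=cv2.imread("pics/top0.png");c=cam("top")
for p in[(177,101),(271,108),(260,245),(160,237)]:print(p,ray(c,*p,75).round(1))
crop=im[70:260,130:360]
cv2.imwrite("pics/c1.png",cv2.resize(crop,None,fx=3.4,fy=3.1,interpolation=cv2.INTER_CUBIC))
s=cv2.imread("pics/scene0.png")[90:310,130:390]
cv2.imwrite("pics/c2.png",cv2.resize(s,None,fx=3,fy=2.7,interpolation=cv2.INTER_CUBIC))
E
```

```text
(177, 101) [763.5 194.2  75. ]
(271, 108) [748. -42.  75.]
(260, 245) [405.4 -14.5  75. ]
(160, 237) [423.5 226.1  75. ]
```

View pics/c1.png

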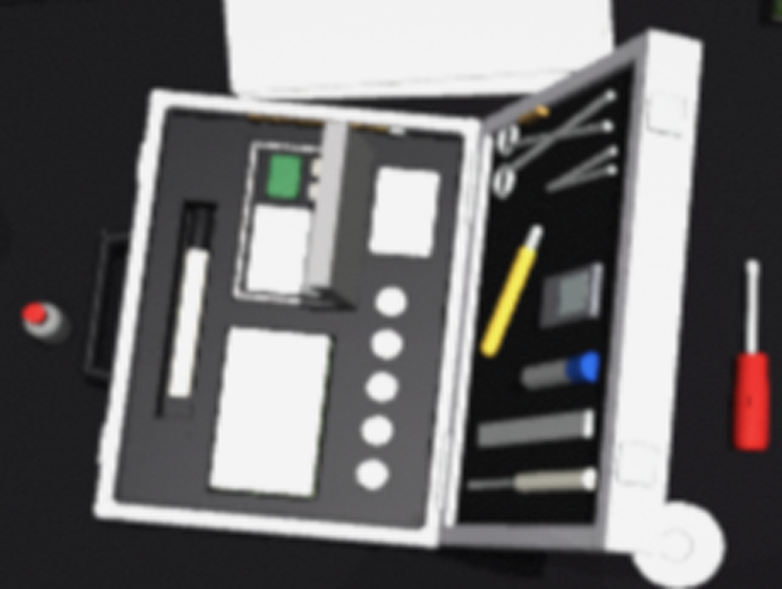

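View pics/c2.png

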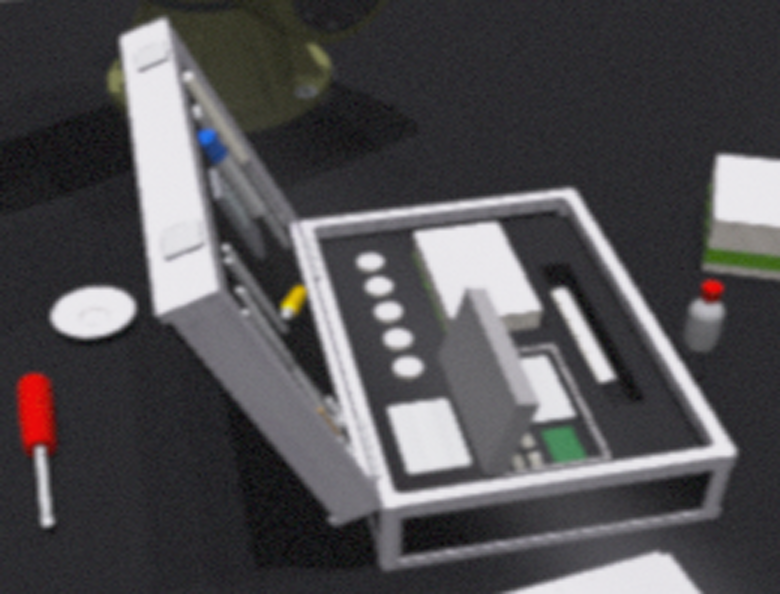

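The views show the cover roughly upright, with its light free-edge strip from crop px (335,122) to (318,290). The lid leans back, tilted away from the kit, and its two latches are visible. Next I fit the case pose and the cover angle.

```bash
cat >> h.py <<'E'
def case(p):
    import json;o=json.load(open("case.json"));c,s=np.cos(o[2]),np.sin(o[2])
    return np.array([o[0]+c*p[0]-s*p[1],o[1]+s*p[0]+c*p[1],p[2]])
def cov(x,th,r=76,h=16): return case([x,-30+r*np.cos(th)-h*np.sin(th),56+r*np.sin(th)+h*np.cos(th)])
def lid(x,th,r=240,h=18): return case([x,-120+r*np.cos(th)-h*np.sin(th),75+r*np.sin(th)+h*np.cos(th)])
E
python3 - <<'E'
from h import *
import json
c=cam("top")
P=np.array([ray(c,130+u/3.4,70+v/3.1,75)[:2] for u,v in[(152,90),(482,120),(438,545),(97,515)]])
M=np.array([(170,120),(170,-120),(-170,-120),(-170,120.)])
Pm=P.mean(0);Q=P-Pm;a=np.arctan2((M[:,0]*Q[:,1]-M[:,1]*Q[:,0]).sum(),(M*Q).sum())
json.dump([*Pm,a],open("case.json","w"));print(Pm,a)
print([(p-case([*m,75])[:2]).round(1) for p,m in zip(P,M)])
sc=cam("scene")
for th in(1.3,1.4,1.5,1.6,1.7):
    f=[];
    for x,h in((143,16),(143,0),(13,16),(13,0)):
        q=proj(c,cov(x,th,h=h));f.append(((q-[130,70])*[3.4,3.1]).round())
        q=proj(sc,cov(x,th,h=h));f.append(((q-[130,90])*[3,2.7]).round())
    print(th,np.array(f).astype(int).tolist())
for th in(1.95,):
    for x in(-170,170):print([((proj(c,lid(x,th,h=h))-[130,70])*[3.4,3.1]).round() for h in(0,36)])
R=Rn.from_euler("xyz",[np.pi,0,np.pi/2+a]);R0=Rn.from_euler("xyz",manip.read_state()["eef_rot"])
print(np.degrees((R*R0.inv()).as_rotvec()), case([78,-80,120]), lid(0,1.95),lid(0,1.394))
E
```

```text
[585.93503287  93.54038972] -0.09043752503991262
[array([2.5, 2.4]), array([ 1.8, -2.6]), array([-2.4, -1.1]), array([-1.9,  1.3])]
1.3 [[346, 120], [517, 405], [324, 119], [539, 405], [327, 285], [464, 288], [305, 284], [485, 289]]
1.4 [[357, 121], [505, 406], [334, 120], [528, 405], [338, 286], [454, 289], [315, 285], [475, 289]]
1.5 [[368, 122], [493, 409], [345, 120], [517, 406], [349, 287], [443, 291], [326, 286], [465, 289]]
1.6 [[379, 123], [482, 412], [356, 121], [506, 408], [360, 289], [433, 294], [337, 286], [454, 290]]
1.7 [[389, 125], [470, 415], [367, 122], [494, 410], [371, 290], [423, 297], [348, 288], [444, 292]]
[array([607., 547.]), array([662., 552.])]
[array([651.,  28.]), array([701.,  41.])]
[-4.09177282e-02 -4.89586785e-02  5.87614944e+01] [656.39112774   6.82280964 120.        ] [ 565.56331836 -131.10247258  291.28707664] [577.30920485  -1.57829532 314.42470829]
```

```bash
python3 -m inch '[{"gripper":0,"dz":0.04},{"gripper":0,"dz":0.08},{"gripper":0,"dz":0.12},{"gripper":0,"dz":0.16},{"gripper":0,"dz":0.20}]' 20
python3 -m inch '[{"gripper":0,"dx":0.02,"dy":0.026,"wz":3},{"gripper":0,"dx":0.042,"dy":0.052,"wz":6},{"gripper":0,"dx":0.063,"dy":0.078,"wz":9},{"gripper":0,"dx":0.084,"dy":0.104,"wz":12},{"gripper":0,"dx":0.104,"dy":0.13,"wz":14.7}]'
python3 -m inch '[{"gripper":0,"dx":0.02,"dy":0.026,"wz":3},{"gripper":0,"dx":0.042,"dy":0.052,"wz":6},{"gripper":0,"dx":0.063,"dy":0.078,"wz":9},{"gripper":0,"dx":0.084,"dy":0.104,"wz":12},{"gripper":0,"dx":0.104,"dy":0.13,"wz":14.7}]'
python3 -m inch '[{"gripper":0,"dx":0.02,"dy":0.026,"wz":3},{"gripper":0,"dx":0.042,"dy":0.052,"wz":6},{"gripper":0,"dx":0.063,"dy":0.078,"wz":9},{"gripper":0,"dx":0.084,"dy":0.104,"wz":12},{"gripper":0,"dx":0.104,"dy":0.13,"wz":14.7}]'
```

```text
validation failed for argument at $[0]...
validation failed for argument at $[0]...
validation failed for argument at $[0]...
validation failed for argument at $[0]...
```

```bash
python3 -m inch '[{"gripper":0,"dx":0,"dy":0,"dz":0.04,"wx":0,"wy":0,"wz":0},{"gripper":0,"dx":0,"dy":0,"dz":0.08,"wx":0,"wy":0,"wz":0},{"gripper":0,"dx":0,"dy":0,"dz":0.12,"wx":0,"wy":0,"wz":0},{"gripper":0,"dx":0,"dy":0,"dz":0.16,"wx":0,"wy":0,"wz":0},{"gripper":0,"dx":0,"dy":0,"dz":0.2,"wx":0,"wy":0,"wz":0}]' 20
```

```text
clock: 0.52
eef_pos: [241.4, -493.6, 407.3]
eef_rot: [-3.141, 0.0, 0.455]
wrist_force: [-1.1, -1.0, -0.1]
finger_gap: 63.8
finger_force: 0.0
```

All seven keys are required in every row.

```bash
python3 -m inch '[{"gripper":0,"dx":0.02,"dy":0.026,"dz":0,"wx":0,"wy":0,"wz":3},{"gripper":0,"dx":0.042,"dy":0.052,"dz":0,"wx":0,"wy":0,"wz":6},{"gripper":0,"dx":0.063,"dy":0.078,"dz":0,"wx":0,"wy":0,"wz":9},{"gripper":0,"dx":0.084,"dy":0.104,"dz":0,"wx":0,"wy":0,"wz":12},{"gripper":0,"dx":0.104,"dy":0.13,"dz":0,"wx":0,"wy":0,"wz":14.7}]'
python3 -m inch '[{"gripper":0,"dx":0.02,"dy":0.026,"dz":0,"wx":0,"wy":0,"wz":3},{"gripper":0,"dx":0.042,"dy":0.052,"dz":0,"wx":0,"wy":0,"wz":6},{"gripper":0,"dx":0.063,"dy":0.078,"dz":0,"wx":0,"wy":0,"wz":9},{"gripper":0,"dx":0.084,"dy":0.104,"dz":0,"wx":0,"wy":0,"wz":12},{"gripper":0,"dx":0.104,"dy":0.13,"dz":0,"wx":0,"wy":0,"wz":14.7}]'
python3 -m inch '[{"gripper":0,"dx":0.02,"dy":0.026,"dz":0,"wx":0,"wy":0,"wz":3},{"gripper":0,"dx":0.042,"dy":0.052,"dz":0,"wx":0,"wy":0,"wz":6},{"gripper":0,"dx":0.063,"dy":0.078,"dz":0,"wx":0,"wy":0,"wz":9},{"gripper":0,"dx":0.084,"dy":0.104,"dz":0,"wx":0,"wy":0,"wz":12},{"gripper":0,"dx":0.104,"dy":0.13,"dz":0,"wx":0,"wy":0,"wz":14.7}]'
python3 -m inch '[{"gripper":0,"dx":0.02,"dy":0.026,"dz":0,"wx":0,"wy":0,"wz":3},{"gripper":0,"dx":0.042,"dy":0.052,"dz":0,"wx":0,"wy":0,"wz":6},{"gripper":0,"dx":0.063,"dy":0.078,"dz":0,"wx":0,"wy":0,"wz":9},{"gripper":0,"dx":0.084,"dy":0.104,"dz":0,"wx":0,"wy":0,"wz":12},{"gripper":0,"dx":0.104,"dy":0.13,"dz":0,"wx":0,"wy":0,"wz":14.7}]'
```

```text
clock: 0.93
eef_pos: [346.3, -362.7, 405.2]
eef_rot: [-3.141, -0.0, 0.714]
wrist_force: [0.5, 0.3, -0.8]
finger_gap: 30.5
finger_force: 0.0
clock: 1.35
eef_pos: [450.4, -232.6, 405.2]
eef_rot: [-3.141, 0.0, 0.971]
wrist_force: [0.2, -0.9, 0.3]
finger_gap: 1.1
finger_force: 0.0
clock: 1.77
eef_pos: [554.4, -102.5, 405.1]
eef_rot: [-3.141, 0.0, 1.227]
wrist_force: [0.7, -0.9, 0.4]
finger_gap: 0.8
finger_force: 0.0
clock: 2.18
eef_pos: [658.4, 27.4, 404.9]
eef_rot: [-3.141, 0.0, 1.484]
wrist_force: [0.4, -0.7, 1.1]
finger_gap: 0.4
finger_force: 0.0
```

```bash
python3 - <<'E'
from h import *
print(manip.read_state()["joints"].round(2))
print(case([78,-62,0])); cv2.imwrite("pics/w1.png",manip.camera("wrist"))
E
```

```text
[-0.01  0.54  0.74 -0.    1.87  0.07]
[658.01678505  24.74924929   0.        ]
```

View pics/w1.png

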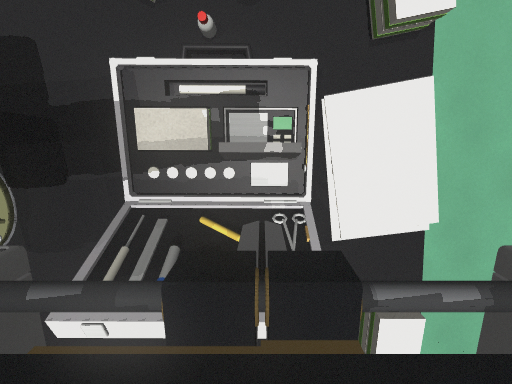

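The wrist view shows the rim corners at about (111,60), (317,60), (312,203) and (124,200). The cover strip lies along row 147, columns 219–301. I use these to cross-check the case pose.

```bash
python3 - <<'E'
from h import *
c=cam("wrist")
for m in[(-170,120),(170,120),(170,-120),(-170,-120)]:print(proj(c,case([*m,75])).round(1))
for th in(1.2,1.3,1.4):print([proj(c,cov(x,th,h=h)).round() for x in(13,143) for h in(0,16)])
E
```

```text
[112.1  62.1]
[318.2  64.4]
[310.7 205.3]
[126.5 203.1]
[array([220., 140.]), array([220., 150.]), array([303., 141.]), array([303., 151.])]
[array([220., 145.]), array([220., 155.]), array([303., 146.]), array([303., 156.])]
[array([220., 150.]), array([220., 160.]), array([303., 151.]), array([303., 161.])]
```

```bash
python3 -m inch '[{"gripper":0,"dx":0,"dy":-0.003,"dz":-0.04,"wx":0,"wy":0,"wz":0},{"gripper":0,"dx":0,"dy":-0.003,"dz":-0.08,"wx":0,"wy":0,"wz":0},{"gripper":0,"dx":0,"dy":-0.003,"dz":-0.11,"wx":0,"wy":0,"wz":0},{"gripper":0,"dx":0,"dy":-0.003,"dz":-0.14,"wx":0,"wy":0,"wz":0},{"gripper":0,"dx":0,"dy":-0.003,"dz":-0.16,"wx":0,"wy":0,"wz":0}]'
python3 -m inch '[{"gripper":0,"dx":0,"dy":0,"dz":-0.035,"wx":0,"wy":0,"wz":0},{"gripper":0,"dx":0,"dy":0,"dz":-0.07,"wx":0,"wy":0,"wz":0},{"gripper":0,"dx":0,"dy":0,"dz":-0.1,"wx":0,"wy":0,"wz":0},{"gripper":0,"dx":0,"dy":0,"dz":-0.12,"wx":0,"wy":0,"wz":0},{"gripper":0,"dx":0,"dy":0,"dz":-0.127,"wx":0,"wy":0,"wz":0}]'
python3 - <<'E'
from h import *
for th in np.arange(1.3,-0.06,-0.13):print(round(th,2),cov(78,th,r=62).round())
E
```

```text
clock: 2.65
eef_pos: [656.6, 22.9, 241.7]
eef_rot: [-3.138, 0.0, 1.481]
wrist_force: [1.9, -0.1, 1.0]
finger_gap: 0.4
finger_force: 0.0
clock: 3.07
eef_pos: [656.0, 22.9, 114.3]
eef_rot: [-3.136, 0.0, 1.481]
wrist_force: [-0.4, -0.4, -0.4]
finger_gap: 0.4
finger_force: 0.0
1.3 [661.  58. 120.]
1.17 [662.  66. 119.]
1.04 [662.  74. 118.]
0.91 [663.  82. 115.]
0.78 [664.  89. 111.]
0.65 [664.  96. 106.]
0.52 [665. 102. 101.]
0.39 [666. 108.  94.]
0.26 [666. 112.  87.]
0.13 [666. 116.  80.]
-0.0 [667. 118.  72.]
```

```bash
python3 -m inch '[{"gripper":0,"dx":0.001,"dy":0.015,"dz":0.001,"wx":0,"wy":0,"wz":0},{"gripper":0,"dx":0.003,"dy":0.025,"dz":0.002,"wx":0,"wy":0,"wz":0},{"gripper":0,"dx":0.004,"dy":0.032,"dz":0.002,"wx":0,"wy":0,"wz":0},{"gripper":0,"dx":0.005,"dy":0.038,"dz":0.002,"wx":0,"wy":0,"wz":0},{"gripper":0,"dx":0.006,"dy":0.043,"dz":0.002,"wx":0,"wy":0,"wz":0}]'
python3 -m inch '[{"gripper":0,"dx":0,"dy":0.004,"dz":-0.001,"wx":0,"wy":0,"wz":0},{"gripper":0,"dx":0,"dy":0.008,"dz":-0.002,"wx":0,"wy":0,"wz":0},{"gripper":0,"dx":0.001,"dy":0.011,"dz":-0.003,"wx":0,"wy":0,"wz":0},{"gripper":0,"dx":0.001,"dy":0.014,"dz":-0.004,"wx":0,"wy":0,"wz":0},{"gripper":0,"dx":0.001,"dy":0.017,"dz":-0.005,"wx":0,"wy":0,"wz":0}]'
python3 - <<'E'
from h import *
im=manip.camera("scene")[90:310,130:390]
cv2.imwrite("pics/s2.png",cv2.resize(im,None,fx=2,fy=2,interpolation=cv2.INTER_CUBIC))
E
```

```text
clock: 3.48
eef_pos: [664.1, 67.0, 121.6]
eef_rot: [3.14, -0.0, 1.482]
wrist_force: [0.4, -0.1, 0.4]
finger_gap: 0.7
finger_force: 0.3
clock: 3.9
eef_pos: [664.6, 83.0, 115.3]
eef_rot: [-3.142, 0.0, 1.481]
wrist_force: [0.2, -1.3, 0.5]
finger_gap: 0.6
finger_force: 0.2
```

View pics/s2.png

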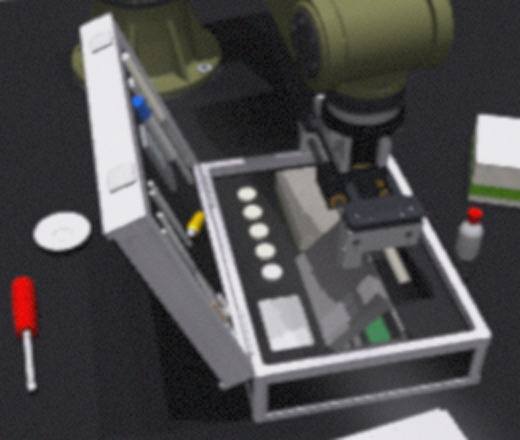

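The cover follows the finger and is now at about 0.85 rad. I continue along the arc.

```bash
python3 -m inch '[{"gripper":0,"dx":0,"dy":0.003,"dz":-0.002,"wx":0,"wy":0,"wz":0},{"gripper":0,"dx":0,"dy":0.006,"dz":-0.005,"wx":0,"wy":0,"wz":0},{"gripper":0,"dx":0,"dy":0.009,"dz":-0.008,"wx":0,"wy":0,"wz":0},{"gripper":0,"dx":0.001,"dy":0.012,"dz":-0.011,"wx":0,"wy":0,"wz":0},{"gripper":0,"dx":0.001,"dy":0.015,"dz":-0.014,"wx":0,"wy":0,"wz":0}]'
python3 -m inch '[{"gripper":0,"dx":0,"dy":0.002,"dz":-0.003,"wx":0,"wy":0,"wz":0},{"gripper":0,"dx":0,"dy":0.005,"dz":-0.006,"wx":0,"wy":0,"wz":0},{"gripper":0,"dx":0,"dy":0.007,"dz":-0.009,"wx":0,"wy":0,"wz":0},{"gripper":0,"dx":0.001,"dy":0.009,"dz":-0.012,"wx":0,"wy":0,"wz":0},{"gripper":0,"dx":0.001,"dy":0.011,"dz":-0.015,"wx":0,"wy":0,"wz":0}]'
python3 -m inch '[{"gripper":0,"dx":0,"dy":0.001,"dz":-0.003,"wx":0,"wy":0,"wz":0},{"gripper":0,"dx":0,"dy":0.002,"dz":-0.005,"wx":0,"wy":0,"wz":0},{"gripper":0,"dx":0,"dy":0.003,"dz":-0.007,"wx":0,"wy":0,"wz":0},{"gripper":0,"dx":0,"dy":0.004,"dz":-0.009,"wx":0,"wy":0,"wz":0},{"gripper":0,"dx":0,"dy":0.005,"dz":-0.011,"wx":0,"wy":0,"wz":0}]'
```

```text
clock: 4.37
eef_pos: [665.6, 98.2, 101.0]
eef_rot: [-3.141, -0.0, 1.481]
wrist_force: [-0.1, 0.2, 0.5]
finger_gap: 0.5
finger_force: 0.2
clock: 4.78
eef_pos: [666.7, 109.1, 86.1]
eef_rot: [-3.142, 0.0, 1.481]
wrist_force: [0.4, -0.2, 0.5]
finger_gap: 0.7
finger_force: 0.2
clock: 5.2
eef_pos: [666.6, 113.9, 75.3]
eef_rot: [3.142, -0.0, 1.481]
wrist_force: [-0.7, 0.5, 0.0]
finger_gap: 0.4
finger_force: 0.1
```

Now I press down and watch the force.

```bash
python3 -m inch '[{"gripper":0,"dx":0,"dy":0.001,"dz":-0.001,"wx":0,"wy":0,"wz":0},{"gripper":0,"dx":0,"dy":0.002,"dz":-0.002,"wx":0,"wy":0,"wz":0},{"gripper":0,"dx":0,"dy":0.003,"dz":-0.003,"wx":0,"wy":0,"wz":0},{"gripper":0,"dx":0,"dy":0.003,"dz":-0.004,"wx":0,"wy":0,"wz":0},{"gripper":0,"dx":0,"dy":0.003,"dz":-0.004,"wx":0,"wy":0,"wz":0}]'
```

```text
clock: 5.62
eef_pos: [666.7, 117.1, 72.2]
eef_rot: [3.141, -0.0, 1.481]
wrist_force: [-3.0, 0.7, 4.9]
finger_gap: 0.4
finger_force: 2.7
```

```bash
python3 -m inch '[{"gripper":0,"dx":0,"dy":0,"dz":-0.0005,"wx":0,"wy":0,"wz":0},{"gripper":0,"dx":0,"dy":0,"dz":-0.001,"wx":0,"wy":0,"wz":0},{"gripper":0,"dx":0,"dy":0,"dz":-0.001,"wx":0,"wy":0,"wz":0},{"gripper":0,"dx":0,"dy":0,"dz":-0.001,"wx":0,"wy":0,"wz":0},{"gripper":0,"dx":0,"dy":0,"dz":-0.001,"wx":0,"wy":0,"wz":0}]'
```

```text
clock: 6.03
eef_pos: [666.8, 117.1, 72.1]
eef_rot: [3.141, -0.0, 1.481]
wrist_force: [-5.8, -0.5, 12.5]
finger_gap: 0.9
finger_force: 6.1
```

The finger stands at z = 72.1 with 12 N, so the box is shut. I retract, check it, and compute the lid poses.

```bash
python3 -m inch '[{"gripper":0,"dx":0,"dy":0,"dz":0.01,"wx":0,"wy":0,"wz":0},{"gripper":0,"dx":0,"dy":0,"dz":0.045,"wx":0,"wy":0,"wz":0},{"gripper":0,"dx":0,"dy":0,"dz":0.085,"wx":0,"wy":0,"wz":0},{"gripper":0,"dx":0,"dy":0,"dz":0.125,"wx":0,"wy":0,"wz":0},{"gripper":0,"dx":0,"dy":0,"dz":0.165,"wx":0,"wy":0,"wz":0}]'
python3 -m inch '[{"gripper":1,"dx":0,"dy":0,"dz":0.04,"wx":0,"wy":0,"wz":0},{"gripper":1,"dx":0,"dy":0,"dz":0.08,"wx":0,"wy":0,"wz":0},{"gripper":1,"dx":0,"dy":0,"dz":0.12,"wx":0,"wy":0,"wz":0},{"gripper":1,"dx":0,"dy":0,"dz":0.16,"wx":0,"wy":0,"wz":0},{"gripper":1,"dx":0,"dy":0,"dz":0.19,"wx":0,"wy":0,"wz":0}]'
cat >> h.py <<'E'
import json
def tool(th,r,x=0,h=18):
    a=json.load(open("case.json"))[2]
    return lid(x,th,r,h), Rn.from_euler("z",a)*Rn.from_euler("x",th-np.pi/2)*Rn.from_euler("x",np.pi)
def go(p,R):
    s=manip.read_state();R0=Rn.from_euler("xyz",s["eef_rot"])
    return (p-s["eef_pos"]).round(1),np.degrees((R*R0.inv()).as_rotvec()).round(1)
E
python3 - <<'E'
from h import *
print(go(*tool(1.95,310)),go(*tool(np.pi/2,310))[1],tool(1.95,310)[0])
c=cam("wrist");im=manip.camera("wrist");cv2.imwrite("pics/w2.png",im)
E
```

```text
clock: 6.45
eef_pos: [666.2, 116.9, 237.8]
eef_rot: [3.141, -0.0, 1.481]
wrist_force: [0.2, -0.7, 0.7]
finger_gap: 0.4
finger_force: 0.0
clock: 6.87
eef_pos: [665.8, 116.9, 429.9]
eef_rot: [3.138, -0.001, 1.481]
wrist_force: [-0.1, 0.1, 0.8]
finger_gap: 30.0
finger_force: 0.0
(array([-102.5, -273.8,  -73.6]), array([ 18.7,  15.6, -88.8])) [  0.1   0.2 -90. ] [ 563.22303491 -156.90923386  356.31425669]
```

View pics/w2.png

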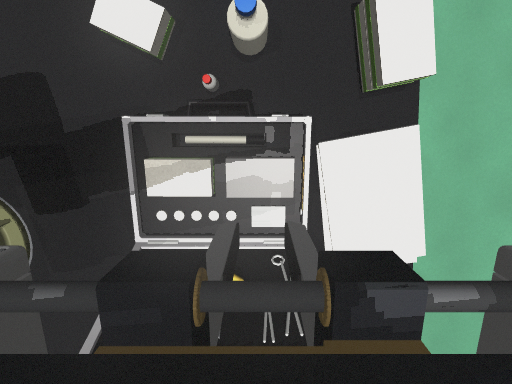

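The box is shut: the cover lies flat at (226–295, 158–198). I go to the pre-grasp pose above the lid edge.

```bash
python3 -m inch '[{"gripper":1,"dx":-0.007,"dy":-0.018,"dz":0,"wx":0,"wy":0,"wz":-6},{"gripper":1,"dx":-0.014,"dy":-0.036,"dz":0,"wx":0,"wy":0,"wz":-12},{"gripper":1,"dx":-0.021,"dy":-0.054,"dz":0,"wx":0,"wy":0,"wz":-18},{"gripper":1,"dx":-0.028,"dy":-0.073,"dz":0,"wx":0,"wy":0,"wz":-24},{"gripper":1,"dx":-0.034,"dy":-0.091,"dz":0,"wx":0,"wy":0,"wz":-30}]'
python3 -m inch '[{"gripper":1,"dx":-0.007,"dy":-0.018,"dz":0,"wx":0,"wy":0,"wz":-6},{"gripper":1,"dx":-0.014,"dy":-0.036,"dz":0,"wx":0,"wy":0,"wz":-12},{"gripper":1,"dx":-0.021,"dy":-0.054,"dz":0,"wx":0,"wy":0,"wz":-18},{"gripper":1,"dx":-0.028,"dy":-0.073,"dz":0,"wx":0,"wy":0,"wz":-24},{"gripper":1,"dx":-0.034,"dy":-0.091,"dz":0,"wx":0,"wy":0,"wz":-30}]'
python3 -m inch '[{"gripper":1,"dx":-0.007,"dy":-0.018,"dz":0,"wx":0,"wy":0,"wz":-6},{"gripper":1,"dx":-0.014,"dy":-0.036,"dz":0,"wx":0,"wy":0,"wz":-12},{"gripper":1,"dx":-0.021,"dy":-0.054,"dz":0,"wx":0,"wy":0,"wz":-18},{"gripper":1,"dx":-0.028,"dy":-0.073,"dz":0,"wx":0,"wy":0,"wz":-24},{"gripper":1,"dx":-0.034,"dy":-0.091,"dz":0,"wx":0,"wy":0,"wz":-30}]'
python3 -m inch '[{"gripper":1,"dx":0,"dy":0,"dz":0,"wx":4.3,"wy":-0.4,"wz":0},{"gripper":1,"dx":0,"dy":0,"dz":0,"wx":8.6,"wy":-0.8,"wz":0},{"gripper":1,"dx":0,"dy":0,"dz":0,"wx":13,"wy":-1.2,"wz":0},{"gripper":1,"dx":0,"dy":0,"dz":0,"wx":17.3,"wy":-1.6,"wz":0},{"gripper":1,"dx":0,"dy":0,"dz":0,"wx":21.6,"wy":-2,"wz":0}]'
python3 - <<'E'
from h import *
print(go(*tool(1.95,310)),manip.read_state()["joints"].round(2))
c=cam("wrist");im=manip.camera("wrist");cv2.imwrite("pics/w3.png",im)
for x in(-170,170):print([proj(c,lid(x,1.95,h=h)).round() for h in(0,36)])
E
```

```text
clock: 7.33
eef_pos: [632.0, 25.1, 425.8]
eef_rot: [3.141, -0.0, 0.952]
wrist_force: [0.7, -0.6, -0.3]
finger_gap: 67.5
finger_force: 0.0
clock: 7.75
eef_pos: [598.0, -66.0, 425.8]
eef_rot: [3.141, -0.0, 0.429]
wrist_force: [0.5, -0.2, 0.9]
finger_gap: 93.8
finger_force: 0.0
clock: 8.17
eef_pos: [564.0, -156.9, 425.8]
eef_rot: [3.141, -0.0, -0.095]
wrist_force: [0.8, 0.3, -0.2]
finger_gap: 94.0
finger_force: 0.0
clock: 8.58
eef_pos: [564.5, -156.2, 426.1]
eef_rot: [-2.76, -0.002, -0.09]
wrist_force: [0.5, 0.1, 0.5]
finger_gap: 94.4
finger_force: 0.0
(array([ -1.2,  -0.7, -69.8]), array([-0.1,  0.1, -0. ])) [-0.49  0.4   0.93  0.38  1.94  1.28]
[array([269., 324.]), array([297., 324.])]
[array([271.,  25.]), array([308.,  25.])]
```

View pics/w3.png

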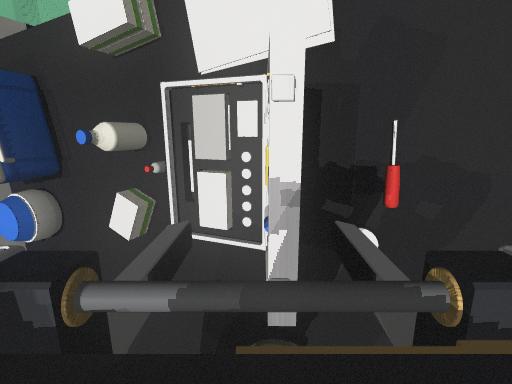

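The lid edge strip is at columns 269–305, midway between the open fingers and as predicted. I descend along the lid plane.

```bash
python3 -m inch '[{"gripper":1,"dx":-0.001,"dy":-0.001,"dz":-0.02,"wx":0,"wy":0,"wz":0},{"gripper":1,"dx":-0.001,"dy":-0.001,"dz":-0.04,"wx":0,"wy":0,"wz":0},{"gripper":1,"dx":-0.001,"dy":-0.001,"dz":-0.055,"wx":0,"wy":0,"wz":0},{"gripper":1,"dx":-0.001,"dy":-0.001,"dz":-0.065,"wx":0,"wy":0,"wz":0},{"gripper":1,"dx":-0.001,"dy":-0.001,"dz":-0.07,"wx":0,"wy":0,"wz":0}]'
python3 -m inch '[{"gripper":1,"dx":0,"dy":0.007,"dz":-0.017,"wx":0,"wy":0,"wz":0},{"gripper":1,"dx":0.001,"dy":0.014,"dz":-0.035,"wx":0,"wy":0,"wz":0},{"gripper":1,"dx":0.002,"dy":0.022,"dz":-0.055,"wx":0,"wy":0,"wz":0},{"gripper":1,"dx":0.003,"dy":0.029,"dz":-0.073,"wx":0,"wy":0,"wz":0},{"gripper":1,"dx":0.003,"dy":0.035,"dz":-0.087,"wx":0,"wy":0,"wz":0}]'
python3 - <<'E'
from h import *
print(go(*tool(1.95,216)))
E
```

```text
clock: 9.05
eef_pos: [563.4, -156.8, 354.5]
eef_rot: [-2.764, 0.0, -0.089]
wrist_force: [0.3, 0.3, -0.7]
finger_gap: 93.8
finger_force: 0.0
clock: 9.47
eef_pos: [566.7, -121.5, 267.8]
eef_rot: [-2.764, -0.001, -0.089]
wrist_force: [-0.5, -1.0, -0.2]
finger_gap: 94.1
finger_force: 0.0
(array([-0.3, -0.7,  1.2]), array([ 0.1,  0.1, -0.1]))
```

Next I close on the lid edge.

```bash
for i in 1 2 3; do python3 -m inch '[{"gripper":0,"dx":0,"dy":0,"dz":0,"wx":0,"wy":0,"wz":0},{"gripper":0,"dx":0,"dy":0,"dz":0,"wx":0,"wy":0,"wz":0},{"gripper":0,"dx":0,"dy":0,"dz":0,"wx":0,"wy":0,"wz":0},{"gripper":0,"dx":0,"dy":0,"dz":0,"wx":0,"wy":0,"wz":0},{"gripper":0,"dx":0,"dy":0,"dz":0,"wx":0,"wy":0,"wz":0}]' 30; done
python3 - <<'E'
from h import *
p0,R0=tool(1.95,216)
for th in(1.84,1.73,1.62,1.51,1.394):
    p,R=tool(th,216);print(th,(p-p0).round(1),np.degrees((R*R0.inv()).as_rotvec()).round(1));p0,R0=p,R
    
E
```

```text
clock: 9.88
eef_pos: [566.8, -122.5, 269.4]
eef_rot: [-2.764, -0.002, -0.09]
wrist_force: [0.5, 0.7, 0.2]
finger_gap: 63.8
finger_force: 0.0
clock: 10.3
eef_pos: [566.7, -120.9, 269.0]
eef_rot: [-2.761, -0.001, -0.089]
wrist_force: [-0.4, 9.6, 3.0]
finger_gap: 35.9
finger_force: 30.0
clock: 10.72
eef_pos: [566.8, -120.8, 269.0]
eef_rot: [-2.761, -0.001, -0.089]
wrist_force: [0.4, 9.1, 3.1]
finger_gap: 35.6
finger_force: 30.0
1.84 [ 2.  21.8  9.4] [-6.3  0.6 -0. ]
1.73 [ 2.1 22.7  7. ] [-6.3  0.6  0. ]
1.62 [ 2.1 23.3  4.4] [-6.3  0.6  0. ]
1.51 [ 2.1 23.7  1.8] [-6.3  0.6  0. ]
1.394 [ 2.3 25.  -0.9] [-6.6  0.6 -0. ]
```

It is gripped: gap 35.6 mm, 30 N. I swing the lid up in small arc steps.

```bash
python3 -m inch '[{"gripper":0,"dx":0,"dy":0.004,"dz":0.002,"wx":-1.2,"wy":0.1,"wz":0},{"gripper":0,"dx":0.001,"dy":0.0085,"dz":0.004,"wx":-2.5,"wy":0.2,"wz":0},{"gripper":0,"dx":0.001,"dy":0.013,"dz":0.006,"wx":-3.8,"wy":0.4,"wz":0},{"gripper":0,"dx":0.002,"dy":0.0175,"dz":0.0075,"wx":-5,"wy":0.5,"wz":0},{"gripper":0,"dx":0.002,"dy":0.022,"dz":0.009,"wx":-6.3,"wy":0.6,"wz":0}]'
python3 -m inch '[{"gripper":0,"dx":0,"dy":0.0045,"dz":0.0015,"wx":-1.2,"wy":0.1,"wz":0},{"gripper":0,"dx":0.001,"dy":0.009,"dz":0.003,"wx":-2.5,"wy":0.2,"wz":0},{"gripper":0,"dx":0.001,"dy":0.0135,"dz":0.0045,"wx":-3.8,"wy":0.4,"wz":0},{"gripper":0,"dx":0.002,"dy":0.018,"dz":0.006,"wx":-5,"wy":0.5,"wz":0},{"gripper":0,"dx":0.002,"dy":0.0227,"dz":0.007,"wx":-6.3,"wy":0.6,"wz":0}]'
python3 - <<'E'
from h import *
print(go(*tool(1.73,216)))
E
```

```text
clock: 11.13
eef_pos: [568.6, -99.7, 278.3]
eef_rot: [-2.876, -0.001, -0.09]
wrist_force: [-0.5, -0.3, 4.8]
finger_gap: 35.8
finger_force: 30.1
clock: 11.55
eef_pos: [570.7, -76.9, 285.3]
eef_rot: [-2.986, -0.001, -0.09]
wrist_force: [0.8, -1.1, 6.4]
finger_gap: 35.8
finger_force: 30.0
(array([-0.3, -0.9,  0.1]), array([ 0.2,  0. , -0. ]))
```

```bash
python3 -m inch '[{"gripper":0,"dx":0,"dy":0.0045,"dz":0.001,"wx":-1.2,"wy":0.1,"wz":0},{"gripper":0,"dx":0.001,"dy":0.009,"dz":0.002,"wx":-2.5,"wy":0.2,"wz":0},{"gripper":0,"dx":0.001,"dy":0.0138,"dz":0.003,"wx":-3.8,"wy":0.4,"wz":0},{"gripper":0,"dx":0.002,"dy":0.0185,"dz":0.004,"wx":-5,"wy":0.5,"wz":0},{"gripper":0,"dx":0.002,"dy":0.0233,"dz":0.0044,"wx":-6.3,"wy":0.6,"wz":0}]'
python3 -m inch '[{"gripper":0,"dx":0,"dy":0.0047,"dz":0.0006,"wx":-1.2,"wy":0.1,"wz":0},{"gripper":0,"dx":0.001,"dy":0.0095,"dz":0.0011,"wx":-2.5,"wy":0.2,"wz":0},{"gripper":0,"dx":0.001,"dy":0.014,"dz":0.0015,"wx":-3.8,"wy":0.4,"wz":0},{"gripper":0,"dx":0.002,"dy":0.019,"dz":0.0017,"wx":-5,"wy":0.5,"wz":0},{"gripper":0,"dx":0.002,"dy":0.0237,"dz":0.0018,"wx":-6.3,"wy":0.6,"wz":0}]'
python3 - <<'E'
from h import *
print(go(*tool(1.51,216)),go(*tool(1.394,216)))
E
```

```text
clock: 11.97
eef_pos: [572.8, -53.5, 289.9]
eef_rot: [-3.097, -0.001, -0.09]
wrist_force: [1.5, 0.0, 8.0]
finger_gap: 35.7
finger_force: 30.0
clock: 12.38
eef_pos: [575.0, -29.7, 291.7]
eef_rot: [3.076, -0.001, -0.09]
wrist_force: [3.6, 1.8, 6.3]
finger_gap: 35.5
finger_force: 30.0
(array([-0.4, -1.1, -0.1]), array([ 0.3,  0. , -0. ])) (array([ 1.9, 23.9, -1. ]), array([-6.4,  0.6, -0.1]))
```

```bash
python3 -m inch '[{"gripper":0,"dx":0,"dy":0.006,"dz":0,"wx":-1.6,"wy":0.2,"wz":0},{"gripper":0,"dx":0.001,"dy":0.0115,"dz":-0.0001,"wx":-3.1,"wy":0.3,"wz":0},{"gripper":0,"dx":0.0015,"dy":0.017,"dz":-0.0003,"wx":-4.6,"wy":0.4,"wz":0},{"gripper":0,"dx":0.002,"dy":0.0215,"dz":-0.0006,"wx":-5.7,"wy":0.5,"wz":0},{"gripper":0,"dx":0.002,"dy":0.024,"dz":-0.0009,"wx":-6.4,"wy":0.6,"wz":0}]'
python3 -m inch '[{"gripper":0,"dx":0,"dy":0,"dz":0,"wx":0,"wy":0,"wz":0},{"gripper":0,"dx":0,"dy":0,"dz":0,"wx":0,"wy":0,"wz":0},{"gripper":0,"dx":0,"dy":0,"dz":0,"wx":0,"wy":0,"wz":0},{"gripper":0,"dx":0,"dy":0,"dz":0,"wx":0,"wy":0,"wz":0},{"gripper":0,"dx":0,"dy":0,"dz":0,"wx":0,"wy":0,"wz":0}]'
python3 - <<'E'
from h import *
print(go(*tool(1.394,216)),manip.read_state()["qd"].round(3))
im=manip.camera("scene")[60:310,130:430];c=cam("scene")
for x in(-170,170):print([((proj(c,lid(x,1.394,h=h))-[130,60])*2).round() for h in(0,36)])
cv2.imwrite("pics/s4.png",cv2.resize(im,None,fx=2,fy=2,interpolation=cv2.INTER_CUBIC))
E
```

```text
clock: 12.8
eef_pos: [577.3, -5.3, 291.0]
eef_rot: [2.964, -0.002, -0.089]
wrist_force: [4.4, 1.5, 7.4]
finger_gap: 35.5
finger_force: 30.0
clock: 13.22
eef_pos: [577.2, -5.7, 291.0]
eef_rot: [2.966, -0.002, -0.089]
wrist_force: [2.3, 2.5, 8.3]
finger_gap: 35.7
finger_force: 30.0
(array([-0.3, -0. , -0.2]), array([-0. ,  0.1, -0.1])) [-0.     0.001  0.001 -0.002  0.     0.   ]
[array([226.,  50.]), array([193.,  48.])]
[array([305., 240.]), array([261., 240.])]
```

View pics/s4.png

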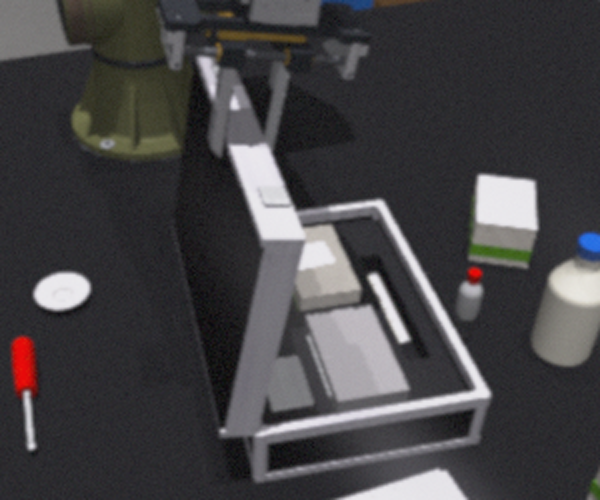

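The lid's free corner is at (302,240)/(261,240), within about 3 px of the 1.394 rad prediction. The lid is at rest and gripped, and the box is shut, so I hand in.

```bash
python3 -c "
from cell import manip
print(manip.sign_off())"
```

```text
the job is handed in; nothing more can be done
None
```

The job is handed in: the pocket balance's box is pressed shut, and the case lid is gripped at 30 N, at rest at its balance point (about 1.39 rad by the tool pose and the scene picture), but the sign-off returned no verdict.

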